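Clip a display board into the sprung easel

TASK

Take only the top board from the stack of long boards and clip it into the sloping sprung easel, lengthwise up the slope: push its lower end against the sprung ledge, tuck its upper end under the lip and let go, so that it lies flat on the easel bed, roughly centred across it and held by the spring. Leave the other boards in their stacks and do not shift or knock over anything else on the table.

Things in the scene. Friction and masses are not known exactly. Their poses are not given: they have to be found in the camera images.
- long_top: The top board of the long stack (the one to take): brown hardwood earring display board, 130 x 66 x 12 mm, about 0.10 kg; origin at the centre of its underside, x along its length, z through its thickness. Its mass varies by 30 percent. All boards are the same brown wood with six small dark dots on top, both ends alike.
- long_middle: Second long board, right under the top one; hardwood earring display board, 130 x 66 x 12 mm, about 0.10 kg; origin at the centre of its underside, x along its length, z through its thickness
- long_bottom: Lowest long board; hardwood earring display board, 130 x 66 x 12 mm, about 0.10 kg; origin at the centre of its underside, x along its length, z through its thickness
- short_top: Top board of the other stack, too short for the easel; hardwood earring display board, 95 x 66 x 12 mm, about 0.07 kg; origin at the centre of its underside, x along its length, z through its thickness
- short_middle: Second short board; hardwood earring display board, 95 x 66 x 12 mm, about 0.07 kg; origin at the centre of its underside, x along its length, z through its thickness
- short_bottom: Lowest short board; hardwood earring display board, 95 x 66 x 12 mm, about 0.07 kg; origin at the centre of its underside, x along its length, z through its thickness
- tray_long: Plywood tray, 170 x 90 x 8 mm, with a 6 mm high strip across each short end, fixed to the table; carries the three long boards, untidily stacked (a few mm and degrees off one another). Origin at the centre of its underside, x along its length.
- tray_short: An identical fixed tray with the three short boards. The two trays and the easel may stand in any order from left to right.
- easel: Easel foot, wooden plate 170 x 110 x 12 mm fixed to the table; origin under its centre, +x towards the high end. Above it nothing is wider than 48 mm, so fingers 66 mm apart pass beside the bed. Bed, lip (high end) and sprung ledge (low end) form one steel clamp, held by a 60 N friction slide at an unknown offset d of up to 15 mm up or down the slope: not reported, to be seen or felt.
- easel_face: The slope, rising 25 degrees away from the robot. Origin on the bed's surface and centre line, 75 mm above the table; x up the slope, y across, z out of the bed. At x (mm): ledge face d - 61 at rest, 18 high; lip's end wall d + 65; lip's roof from d + 59 up, 14.5 above the bed, 4 thick. A board in place is squeezed between end wall and ledge, at y = 0.
- easel_ledge (a joint): How far the sprung ledge is pressed down the slope: 0 at rest to 0.017 m at its stop. Pressing begins at 3 N and takes 0.35 N more per mm. To pass the roof's edge with a long board it must be pressed at least 11 mm; a clipped board keeps it pressed about 4 mm.
- gift_box: Closed kraft gift box, 73 x 73 x 35 mm, loose; origin under its centre.
- gift_box_flat: Closed kraft gift box, 93 x 63 x 28 mm, loose; origin under its centre.
- steel_block: Steel bench block, 65 x 65 x 20 mm, loose; origin under its centre.
- ring_cone: White ceramic ring cone, 48 mm wide at the foot, 64 mm high, loose; origin under its centre.
- mallet: Hammer with wooden handle, 200 mm long, lying loose near the robot; origin under its middle, x along it.
Not all that is in view belongs to the job. What is shaped like the easel but orange is not meant.

How it is judged:
By the outcome, as a careful person would: the job done as asked, in the order asked, and still so for the second after the job is handed in, with the robot touching nothing.
It also fails if it takes over 42 s, if anything falls off the work surface, if the arm or the gripper's body presses on something with over 40 N, if the wrist force passes 120 N, or if a joint passes its speed limit or range.

ROBOT

A 7-joint arm with a two-finger parallel gripper is mounted at the origin on the work surface. World frame = base frame: x ahead of the robot, y to its left, z up, the work surface at z = 0. Lengths are in m, angles in rad, forces in N, time in s.
With the tool pointing down it reaches from about 0.4 to 0.85 m from the base axis. Payload 10.4 kg.
Tool frame: the origin (TCP) lies at the very end of the fingers, on their centre line; the grasp point (between the pads) lies 19 mm behind it (manip.grip_point_offset is the distance from the TCP to the grasp point, in m); z points along the fingers, y is the line along which they close (so a half turn about z gives the same grasp; the last joint's range is limited). The gripper opens to 85 mm and grips with 20 to 120 N. Pads are 22 mm wide; open, the fingers measure 114 mm over their backs; the gripper's body (76 mm by 85 mm) begins 54 mm behind the grasp point. The pads swing forward as they close: fully open they stand 13 mm farther back than shut.
Start: joints at [-1.188, 0.332, -0.065, 1.46, 0.022, 1.35, -0.088], TCP at [0.247, 0.574, 0.231] pointing down, gripper open.
Joint ranges: [-2.6, 2.6], [-0.5, 2.12], [-1.47, 1.34], [0.16, 2.42], [-1.27, 4.41], [0.06, 2.06], [-2.6, 2.6]. Speed limits (rad/s): [2.22, 2.22, 2.79, 2.79, 3.14, 3.14, 3.14].

INTERFACE

Orientations are given as a unit quaternion [x, y, z, w].
In Python, from workcell import manip gives the robot as it stands. The module is installed in compiled form; this text tells all that it offers.
- The arm moves only by the tool step_arm, never from a script. Its argument "moves" is a list of rows, each a list of 7 numbers: the closure, from 0 (fully open) to 1 (shut), then the shift along the world's x, y, z in mm, then the turn, a rotation vector about the world's x, y, z in rad. In form: [[grip, tx, ty, tz, ax, ay, az], ...]. A call has 1 to 10 rows; each row is the pose to reach, as a shift and turn from the pose commanded when the call began; what a row does not reach only later rows make up. A row lasts 1/10 s, in which the tool goes at most 50 mm and 8.59 degrees, less where a joint would pass 70% of its speed; a pose out of reach is approached as far as the arm can. A call with a gripper value outside its range is refused whole. The fingers move at their own pace and stop on an object; "grip_force" is the grip in N (left out, the last holds). Time passes only in rows, so rows that repeat a pose let the fingers close. It gives the time, the measured TCP pose, the force, the opening and the grip force at its end, in the units of the state.
- manip.get_obs(): the state, without advancing time (a new reading comes with each control period).
- manip.camera(name): name is "side" or "top" or "wrist"; returns a dict with "image" (384x512x3 uint8, blue, green, red), "K" (3x3 intrinsics, pixels), "rvec" (rotation vector, rad) and "tvec" (3), from world to camera coordinates, as OpenCV has them; the wrist camera has in their place "mount" (4x4, takes a point from camera to tool coordinates, whose origin is the TCP and whose axes are the flange's). Camera axes: x right, y down, z forward; pixel columns grow to the right and rows downward; lengths in m; the calibration is good to about 2 mm. A picture is of the moment at which its call begins: read the wrist's pose just before it. There is no depth.
- manip.hand_in(): hands the job in; it is judged then, once.
The state is a dict: "clock": time; "joint_pos": joint angles; "joint_velocities": joint speeds; "tau": joint torques, N m; "position": TCP position; "ee_rot": TCP orientation; "ft_force": force on the tool from outside, world axes, zero at the start; "torque": the same for the moment, N m; "grip_width": opening from 0.0 (shut) to 1.0 (fully open); "grasp_force": force on a finger pad.
Only numpy, scipy, OpenCV 4.12 (cv2) and the standard library are available. Lean on these libraries where they do the work, as an engineer would, in place of code of your own. Each camera call takes 0.05 s, during which the arm holds its last target. There are 200 camera calls.

## Working session

There is one attempt and no reset: what is moved stays moved. The work goes in short steps, Python scripts to look and compute and a tool call to move; the robot and the scene stay as the last step left them, time stands still between calls to the robot, and variables do not carry over. Pictures are saved under pics/ and viewed, at most 13 in all, crops included, and the job is handed in when it is done.

Besides the shell and the picture viewer there is one more tool, called after "Call:" as a command line: name --pt "numbers of a row" for each row, then --argument value for the rest. step_arm: Moves the arm, as the interface text tells. Its arguments: {"type":"object","properties":{"moves":{"type":"array","items":{"type":"array","items":{"type":"number"}}},"grip_force":{"type":"number"}},"required":["moves"]}

```bash
mkdir -p pics
cat > h.py <<'E'
import numpy as np, cv2
from workcell import manip
from scipy.spatial.transform import Rotation as R
def grab(n):
    o=manip.get_obs(); c=manip.camera(n); c['obs']=o
    if n=='wrist':
        T=np.eye(4);T[:3,:3]=R.from_quat(o['ee_rot']).as_matrix();T[:3,3]=o['position']
        c['T']=T@np.array(c['mount'])
    else:
        M=np.eye(4);M[:3,:3]=cv2.Rodrigues(np.array(c['rvec'],float))[0];M[:3,3]=np.ravel(c['tvec']);c['T']=np.linalg.inv(M)
    return c
def ray(c,uv):
    uv=np.atleast_2d(np.array(uv,float)); d=np.c_[uv,np.ones(len(uv))]@np.linalg.inv(c['K']).T
    return c['T'][:3,3], d@c['T'][:3,:3].T
def onz(c,uv,z):
    o,d=ray(c,uv); return o+d*((z-o[2])/d[:,2])[:,None]
def proj(c,P):
    q=(np.atleast_2d(P)-c['T'][:3,3])@c['T'][:3,:3]; p=q@np.array(c['K']).T; return p[:,:2]/p[:,2:]
E
python3 - <<'E'
from h import *
import pickle
ims=[]
for n in ['top','side']:
    c=grab(n); pickle.dump(c,open(n+'.pkl','wb')); cv2.imwrite(f'pics/{n}0.png',c['image']); ims.append(c)
    print(n,c['T'].round(3).tolist(),np.array(c['K']).tolist())
o=c['obs'];print(o)
E
```

```text
top [[0.015, -0.99, 0.141, 0.365], [-1.0, -0.017, -0.013, 0.041], [0.016, -0.141, -0.99, 1.3], [0.0, 0.0, 0.0, 1.0]] [[387.7236258599816, 0.0, 263.6628505765735], [0.0, 387.7236258599816, 187.13329728882192], [0.0, 0.0, 1.0]]
side [[0.72, -0.38, 0.581, -0.091], [-0.694, -0.381, 0.611, -0.631], [-0.011, -0.843, -0.538, 0.632], [0.0, 0.0, 0.0, 1.0]] [[361.9036692009799, 0.0, 256.7273463424887], [0.0, 361.9036692009799, 187.86992913553237], [0.0, 0.0, 1.0]]
{'clock': 0.05, 'joint_pos': array([-1.18760572,  0.3328811 , -0.06475864,  1.46090778,  0.02159869,
        1.34988503, -0.08849495]), 'joint_velocities': array([ 0.0005423 ,  0.00016238,  0.0022304 , -0.00088482,  0.00079792,
       -0.00081769, -0.00101754]), 'tau': array([ 2.30600192e-03, -6.27382421e+01,  4.94689622e-02, -3.92851388e+01,
        1.61988591e-02,  7.39615643e-03,  7.57728822e-05]), 'position': array([0.24654588, 0.57392827, 0.23052632]), 'ee_rot': array([ 2.01466617e-01,  9.79495136e-01, -6.82485210e-04, -1.18977320e-04]), 'ft_force': array([-0.49850192,  0.67702094,  0.34167988]), 'torque': array([-0.00875932,  0.04090177,  0.01808727]), 'grasp_force': 0.0, 'grip_width': 1.0021092930917788}
```

View pics/top0.png

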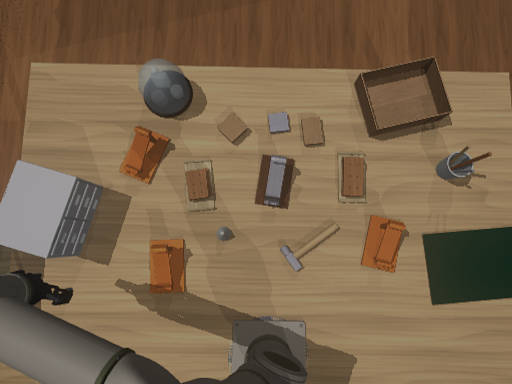

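View pics/side0.png

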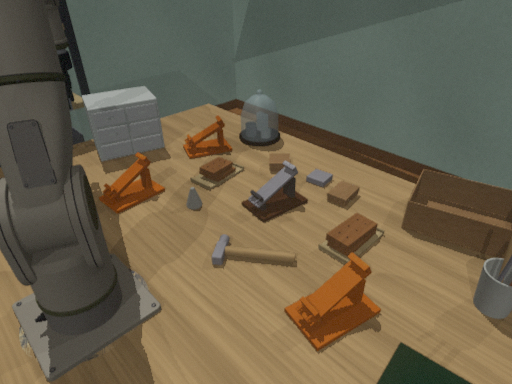

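The top view shows the grey steel easel at (275,182) and the orange lookalikes at (145,155), (167,266) and (383,243). There are board stacks at (352,178), which looks longer, and at (198,185). I'll check the length of each.

Run:
```python
from h import *
import pickle
c=pickle.load(open('top.pkl','rb')); im=c['image']
hsv=cv2.cvtColor(im,cv2.COLOR_BGR2HSV)
for nm,(u,v) in dict(right=(352,178),left=(198,185)).items():
    print(nm,hsv[v,u],hsv[v-4:v+5:4,u-4:u+5:4].reshape(-1,3).tolist())
    x0,y0=u-22,v-32
    sub=hsv[y0:y0+64,x0:x0+44]
    m=((sub[...,0]<14)&(sub[...,1]>110)&(sub[...,2]>50)).astype(np.uint8)
    n,l,s,_=cv2.connectedComponentsWithStats(m); k=1+s[1:,4].argmax()
    cn=max(cv2.findContours((l==k).astype(np.uint8),0,2)[0],key=cv2.contourArea)
    hull=cv2.convexHull(cn).reshape(-1,2)+[x0,y0]
    P=onz(c,hull,.044)[:,:2]
    r=cv2.minAreaRect((P*1000).astype(np.float32)); print(r, s[k])
    p=onz(c,cv2.boxPoints(cv2.minAreaRect(hull.astype(np.float32))),.044)
# easel grey mask
m=((hsv[...,1]<70)&(hsv[...,2]>60)).astype(np.uint8); 
n,l,s,ce=cv2.connectedComponentsWithStats(m[150:212,250:300]);print(s.tolist())
def up(c,x,y,w,h,k): return cv2.resize(c['image'][y:y+h,x:x+w],None,fx=k,fy=k,interpolation=cv2.INTER_CUBIC)
a=up(c,170,145,70,70,5);b=up(c,250,145,70,70,5);d=up(c,317,145,70,70,5)
s_=pickle.load(open('side.pkl','rb'))
e=up(s_,235,155,75,70,5);f=up(s_,315,205,75,70,5);
cv2.imwrite('pics/m1.png',cv2.resize(np.vstack([np.hstack([a,b]),np.hstack([e[:,:350],f[:,:350]])]),(600,600)) )
cv2.imwrite('pics/m1.png',np.vstack([np.hstack([cv2.resize(b,(300,300)),cv2.resize(d,(300,300))]),np.hstack([cv2.resize(e,(300,300)),cv2.resize(f,(300,300))])]))
```

```text
right [ 13 134 124] [[13, 134, 122], [13, 135, 125], [13, 134, 124], [14, 135, 121], [13, 134, 124], [13, 134, 124], [13, 132, 120], [13, 133, 123], [13, 133, 123]]
((585.540771484375, -267.8634948730469), (68.70664978027344, 129.14366149902344), 86.94153594970703) [ 12  11  22  39 689]
left [ 13 133 119] [[13, 133, 121], [13, 133, 121], [13, 133, 123], [13, 132, 120], [13, 133, 119], [13, 132, 124], [13, 134, 120], [13, 133, 117], [14, 134, 122]]
((549.6295776367188, 237.7708740234375), (97.27136993408203, 70.48079681396484), 9.42431354522705) [ 10  16  23  32 442]
[[0, 0, 50, 62, 2339], [14, 5, 23, 51, 761]]
```

View pics/m1.png

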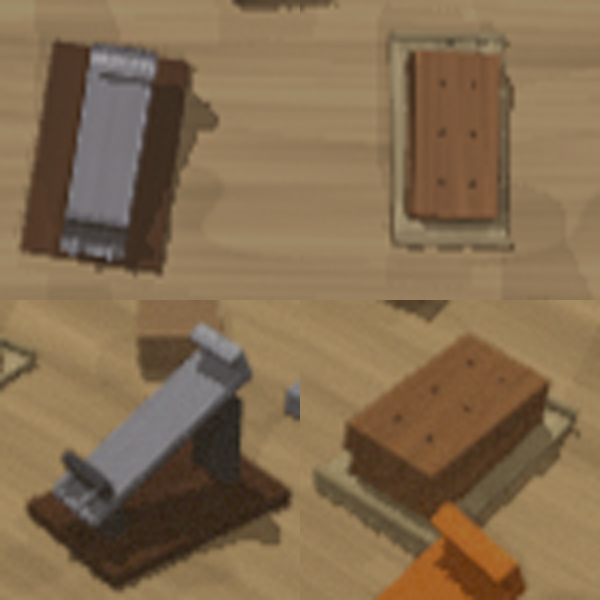

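The lower-right crop shows the long stack with six dots, measuring 129 x 69 mm at about (586,-268), yaw about -3°. The left stack measures 97 mm, so it's the short one. What could be taken for the target is long (352,178) or short (198,185), and for the easel the steel one (275,182) or the orange ones (145,155), (167,266) and (383,243). I choose the stack at (352,178) and the steel easel. Next I'll fly over the easel for a wrist view.

Call:
step_arm --pt "0 80 -190 140 0 0 0.15" --pt "0 80 -190 140 0 0 0.15" --pt "0 80 -190 140 0 0 0.15" --pt "0 80 -190 140 0 0 0.15" --pt "0 230 -560 140 0 0 0.3" --pt "0 230 -560 140 0 0 0.3" --pt "0 230 -560 140 0 0 0.3" --pt "0 230 -560 140 0 0 0.3" --pt "0 230 -560 140 0 0 0.3" --pt "0 230 -560 140 0 0 0.3"

```text
clock: 1.1
position: [0.423, 0.1447, 0.3624]
ee_rot: [0.053, 0.999, 0.0, -0.0]
ft_force: [1.8, 0.5, 0.6]
grip_width: 1.0
grasp_force: 0.0
```

Call:
step_arm --pt "0 50 -110 10 0 0 0" --pt "0 50 -110 10 0 0 0" --pt "0 50 -110 10 0 0 0" --pt "0 50 -110 10 0 0 0" --pt "0 50 -110 10 0 0 0" --pt "0 50 -110 10 0 0 0"

```text
clock: 1.7
position: [0.4724, 0.0382, 0.372]
ee_rot: [0.052, 0.999, 0.0, -0.0]
ft_force: [0.9, -0.7, 0.1]
grip_width: 0.999
grasp_force: 0.0
```

Run:
```python
from h import *
import pickle
c=grab('wrist'); pickle.dump(c,open('w1.pkl','wb')); cv2.imwrite('pics/w1.png',c['image'])
print(c['obs']['clock'],c['obs']['position'],c['obs']['ee_rot'],c['T'].round(3).tolist(),c['K'])
```

```text
1.7 [0.47239652 0.03817717 0.37202887] [ 5.18376507e-02  9.98655458e-01  3.83430265e-05 -3.64473212e-04] [[0.103, 0.952, 0.287, 0.399], [0.995, -0.099, -0.029, 0.045], [0.001, 0.288, -0.958, 0.516], [0.0, 0.0, 0.0, 1.0]] [[318.59915093   0.         256.26220244]
 [  0.         318.59915093 192.62543317]
 [  0.           0.           1.        ]]
```

View pics/w1.png

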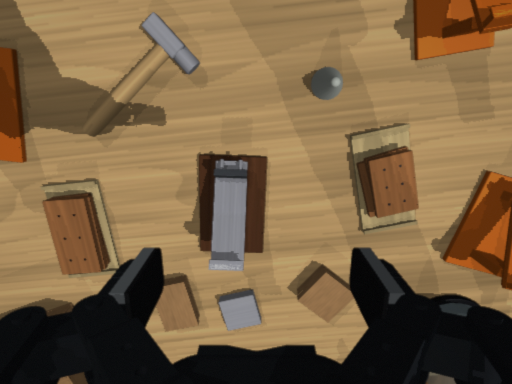

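The wrist view (image right = +y, down = +x) shows the easel foot from (200,154) to (265,252). The steel bed runs from the ledge at (231,163) to the lip at (227,268). The long stack is at (75,235) and the short stack at (390,182).

Run:
```python
from h import *
import pickle
c=pickle.load(open('w1.pkl','rb')); im=c['image']; hsv=cv2.cvtColor(im,cv2.COLOR_BGR2HSV)
for p in [(206,200),(255,200),(230,200),(231,163),(231,171),(227,267),(190,200),(75,222),(105,230)]: print(p,hsv[p[1],p[0]])
def comp(m,seed):
    n,l,s,_=cv2.connectedComponentsWithStats(m.astype(np.uint8)); k=l[seed[1],seed[0]]; print('area',s[k])
    cn=max(cv2.findContours((l==k).astype(np.uint8),0,1)[0],key=cv2.contourArea).reshape(-1,2); return cn
H,S,V=[hsv[...,i].astype(int) for i in range(3)]
roi=np.zeros(H.shape,bool);roi[145:262,190:275]=1
brown=(V<75)&(S>90)&(H<16)&roi; brown=cv2.morphologyEx(brown.astype(np.uint8),cv2.MORPH_OPEN,np.ones((3,3)))
ys,xs=np.nonzero(brown); hull=cv2.convexHull(np.c_[xs,ys].astype(np.int32)).reshape(-1,2)
P=onz(c,hull,.012)[:,:2]*1000; r=cv2.minAreaRect(P.astype(np.float32)); print('foot',r)
ox=onz(c,hull,.012)
steel=(S<60)&roi | ((S<60)&(np.arange(384)[:,None]<280)&(np.arange(512)[None]>205)&(np.arange(512)[None]<252))
cn=comp(steel,(230,200)); print('steel', cn.min(0),cn.max(0))
print('profile V at col 231 rows 155-185', V[155:185,231].tolist()); print('rows 250-275 col 227',V[250:276,227].tolist())
# long board top
roi2=np.zeros(H.shape,bool);roi2[180:285,30:125]=1
print('row profile col 73',[tuple(hsv[y,73]) for y in range(188,200,2)])
m=(S>115)&(V>85)&(H<15)&roi2; cn=comp(m,(75,222))
P=onz(c,cv2.convexHull(cn).reshape(-1,2),.044)[:,:2]*1000; print('long',cv2.minAreaRect(P.astype(np.float32)))
a=cv2.resize(im[145:285,190:280],None,fx=4,fy=4,interpolation=2); b=cv2.resize(im[175:285,30:130],None,fx=4,fy=4,interpolation=2)
o=np.zeros((560,800,3),np.uint8); o[:560,:360]=a; o[:440,370:770]=b; cv2.imwrite('pics/m2.png',o)
```

```text
(206, 200) [ 12 174  41]
(255, 200) [ 12 159  69]
(230, 200) [115  11 136]
(231, 163) [120  10 132]
(231, 171) [110  26  58]
(227, 267) [114   8 163]
(190, 200) [ 18 115 168]
(75, 222) [ 13 154 129]
(105, 230) [ 21  95 164]
foot ((566.7822875976562, -13.353225708007812), (107.52853393554688, 168.7865753173828), 82.25999450683594)
area [ 209  159   39  112 3691]
steel [209 159] [247 270]
profile V at col 231 rows 155-185 [66, 40, 37, 36, 36, 55, 124, 132, 132, 129, 96, 86, 85, 83, 64, 58, 58, 59, 60, 60, 61, 43, 50, 105, 115, 116, 119, 132, 136, 136]
rows 250-275 col 227 [138, 134, 101, 90, 89, 89, 89, 89, 89, 91, 113, 138, 144, 145, 149, 159, 169, 163, 169, 158, 162, 176, 177, 176, 177, 176]
row profile col 73 [(np.uint8(21), np.uint8(96), np.uint8(151)), (np.uint8(21), np.uint8(94), np.uint8(111)), (np.uint8(20), np.uint8(98), np.uint8(94)), (np.uint8(16), np.uint8(124), np.uint8(72)), (np.uint8(13), np.uint8(156), np.uint8(62)), (np.uint8(14), np.uint8(162), np.uint8(63))]
area [  43  198   58   76 2958]
long ((584.4490356445312, -271.6299133300781), (65.42364501953125, 129.19252014160156), 88.25165557861328)
```

View pics/m2.png

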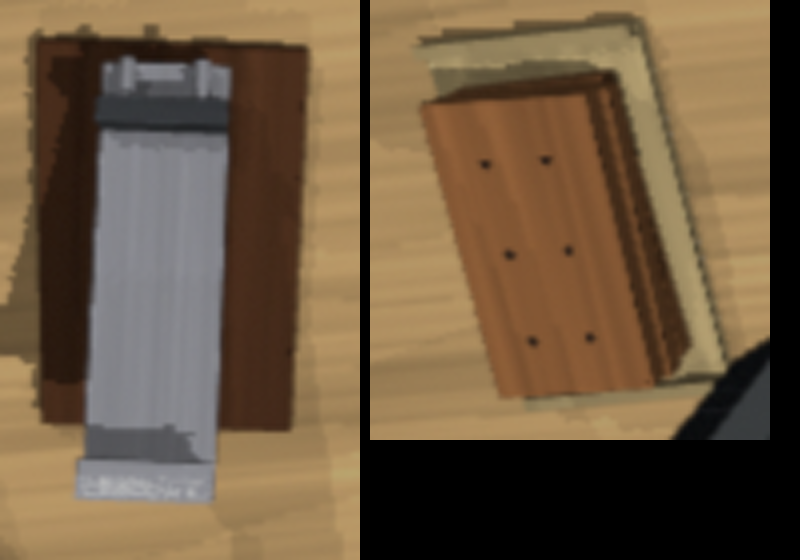

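Foot centre is (567,-13) at yaw -7.7°, and its size matches (108 x 169). The long top board is at about (584,-271), yaw about -2°. The ledge face is the dark band at rows 169–177 and the lip's front edge is at row 260. I'll take one closer look at the easel to get d.

Call:
step_arm --pt "0 30 -43 -130 0 0 -0.03" --pt "0 30 -43 -130 0 0 -0.03" --pt "0 30 -43 -130 0 0 -0.03" --pt "0 30 -43 -130 0 0 -0.03" --pt "0 30 -43 -130 0 0 -0.03"

```text
clock: 2.25
position: [0.5026, -0.0052, 0.2429]
ee_rot: [0.067, 0.998, -0.0, -0.0]
ft_force: [1.3, -0.2, 1.2]
grip_width: 0.997
grasp_force: 0.0
```

Run:
```python
from h import *
import pickle
c=grab('wrist'); pickle.dump(c,open('w2.pkl','wb'))
o=c['obs'];print(o['clock'],o['position'],o['ee_rot'],o['joint_pos'].round(2))
im=c['image'].copy()
cv2.imwrite('pics/w2.png',im)
V=cv2.cvtColor(im,cv2.COLOR_BGR2GRAY)
yaw=np.deg2rad(-7.7);E=np.array([.567,-.0134,0]);Rz=R.from_euler('z',yaw)
F=(Rz*R.from_euler('y',-np.deg2rad(25))).as_matrix(); P0=E+[0,0,.075]
for x in (-61,0,59): print(x,proj(c,P0+F@[x/1000,0,0]).round(1).tolist())
```

```text
2.25 [ 0.50261429 -0.00515973  0.24285736] [ 6.73788034e-02  9.97727381e-01 -2.50833363e-05 -4.10910937e-04] [-0.57  0.04  0.5   1.78 -0.02  1.32  1.38]
-61 [[256.8, 176.8]]
0 [[256.8, 233.2]]
59 [[256.8, 290.6]]
```

View pics/w2.png

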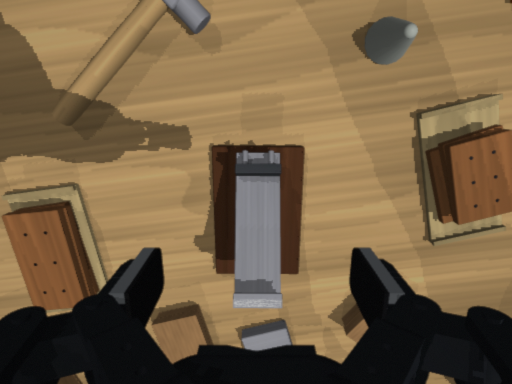

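Run:
```python
from h import *
import pickle
c=pickle.load(open('w2.pkl','rb')); G=cv2.cvtColor(c['image'],cv2.COLOR_BGR2GRAY).astype(int)
print('145-182',G[145:183,250:266].mean(1).round().tolist()); print('280-312',G[280:312,245:270].mean(1).round().tolist())
for r in (200,230,260): print(r,'cols',[(i,int(G[r,i])) for i in list(range(229,241))+list(range(275,288))])
hsv=cv2.cvtColor(c['image'],cv2.COLOR_BGR2HSV)
# foot again
roi=np.zeros(G.shape,bool);roi[138:280,200:315]=1
b=((hsv[...,2]<80)&(hsv[...,1]>90)&(hsv[...,0]<16)&roi).astype(np.uint8);b=cv2.morphologyEx(b,2,np.ones((3,3)))
ys,xs=np.nonzero(b);print('foot',cv2.minAreaRect((onz(c,np.c_[xs,ys],.012)[:,:2]*1000).astype(np.float32)))
yaw=np.deg2rad(-7.7);E=np.array([.567,-.0134,0])
F=(R.from_euler('z',yaw)*R.from_euler('y',-np.deg2rad(25))).as_matrix(); P0=E+[0,0,.075]
for d in (-10,-5,0,5,10):
    print(d,[proj(c,P0+F@[(x+d)/1000,0,h/1000])[0,1].round(1) for x,h in ((-61,0),(-61,18),(59,14.5),(59,18.5),(65,18.5))])
```

```text
145-182 [61.0, 30.0, 27.0, 26.0, 25.0, 26.0, 28.0, 57.0, 117.0, 121.0, 119.0, 120.0, 119.0, 97.0, 82.0, 79.0, 79.0, 78.0, 66.0, 56.0, 54.0, 55.0, 55.0, 55.0, 56.0, 55.0, 56.0, 56.0, 38.0, 34.0, 46.0, 96.0, 110.0, 112.0, 112.0, 113.0, 118.0, 129.0]
280-312 [101.0, 88.0, 85.0, 85.0, 85.0, 85.0, 85.0, 85.0, 85.0, 85.0, 86.0, 85.0, 79.0, 91.0, 131.0, 139.0, 139.0, 140.0, 143.0, 154.0, 162.0, 165.0, 162.0, 166.0, 165.0, 169.0, 166.0, 146.0, 139.0, 136.0, 135.0, 137.0]
200 cols [(229, 29), (230, 30), (231, 31), (232, 30), (233, 30), (234, 36), (235, 72), (236, 119), (237, 133), (238, 134), (239, 134), (240, 134), (275, 131), (276, 132), (277, 131), (278, 130), (279, 116), (280, 71), (281, 52), (282, 52), (283, 52), (284, 52), (285, 52), (286, 51), (287, 51)]
230 cols [(229, 29), (230, 29), (231, 30), (232, 30), (233, 31), (234, 43), (235, 84), (236, 131), (237, 136), (238, 134), (239, 132), (240, 130), (275, 130), (276, 130), (277, 132), (278, 131), (279, 120), (280, 78), (281, 54), (282, 51), (283, 51), (284, 49), (285, 49), (286, 49), (287, 49)]
260 cols [(229, 47), (230, 48), (231, 47),
[... 155 characters left out ...]
279, 126), (280, 93), (281, 57), (282, 49), (283, 48), (284, 46), (285, 47), (286, 48), (287, 49)]
foot ((568.1148681640625, -13.411651611328125), (108.52238464355469, 168.7952880859375), 82.30132293701172)
-10 [np.float64(167.8), np.float64(164.0), np.float64(282.6), np.float64(283.1), np.float64(289.5)]
-5 [np.float64(172.3), np.float64(168.7), np.float64(287.8), np.float64(288.4), np.float64(294.7)]
0 [np.float64(176.8), np.float64(173.4), np.float64(293.0), np.float64(293.7), np.float64(300.1)]
5 [np.float64(181.3), np.float64(178.2), np.float64(298.2), np.float64(299.0), np.float64(305.4)]
10 [np.float64(185.8), np.float64(182.9), np.float64(303.5), np.float64(304.3), np.float64(310.7)]
```

d comes out near 0: the ledge base and lip edge both match within 1 mm, spacing 121 against 120 expected. The bed centre line is at y ≈ -12.6 mm. Next I'll go over the long stack.

Call:
step_arm --pt "0 15 -265 -20 0 0 0.1" --pt "0 15 -265 -20 0 0 0.1" --pt "0 15 -265 -20 0 0 0.1" --pt "0 15 -265 -20 0 0 0.1" --pt "0 15 -265 -20 0 0 0.1" --pt "0 15 -265 -20 0 0 0.1" --pt "0 15 -265 -20 0 0 0.1" --pt "0 15 -265 -20 0 0 0.1"

```text
clock: 3.1
position: [0.519, -0.2699, 0.2238]
ee_rot: [0.017, 1.0, 0.0, 0.001]
ft_force: [0.1, 0.8, -0.6]
grip_width: 1.002
grasp_force: 0.0
```

Run:
```python
from h import *
import pickle
c=grab('wrist'); pickle.dump(c,open('w3.pkl','wb'))
o=c['obs'];print(o['clock'],o['position'],o['ee_rot'],o['joint_pos'].round(2))
im=c['image'];cv2.imwrite('pics/w3.png',im)
hsv=cv2.cvtColor(im,cv2.COLOR_BGR2HSV)
H,S,V=[hsv[...,i].astype(int) for i in range(3)]
q=proj(c,[.585,-.27,.044])[0].astype(int);print(q,hsv[q[1]+8,q[0]])
m=((S>115)&(V>85)&(H<16)).astype(np.uint8)
n,l,s,_=cv2.connectedComponentsWithStats(m);k=l[q[1]+8,q[0]];print(s[k])
cn=max(cv2.findContours((l==k).astype(np.uint8),0,1)[0],key=cv2.contourArea)
P=onz(c,cv2.convexHull(cn).reshape(-1,2),.044)[:,:2]*1000;print(cv2.minAreaRect(P.astype(np.float32)))
a=np.array(manip.get_obs()['position']);
for dx in(0,13): print('tip px',[proj(c,c['obs']['position']+np.array([0,s*.0425,dx/1000]))[0].round() for s in(1,-1)])
```

```text
3.1 [ 0.51901382 -0.26990988  0.22376221] [1.71275459e-02 9.99852780e-01 2.39017810e-04 1.00423008e-03] [-0.19  0.29  0.72  1.62 -0.2   1.31  2.1 ]
[258 229] [ 13 153 133]
[ 225  171   64  110 6487]
((584.06494140625, -272.29998779296875), (66.87654876708984, 129.16981506347656), 88.02276611328125)
tip px [array([342., 249.]), array([172., 254.])]
tip px [array([349., 262.]), array([165., 268.])]
```

View pics/w3.png

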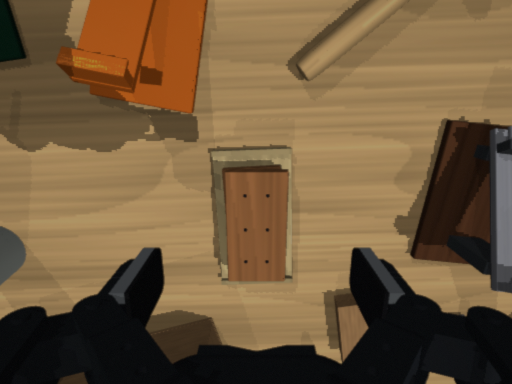

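The board measures 66.9 x 129.2 mm, centre (584,-272), yaw -2.0°, and sits between the fingers at (257,225) with six dots. The fingertips retreat about 7 mm at 66 mm opening, so TCP z ≈ 27 mm puts the closed tips just above the second board's top at 32 mm.

Call:
step_arm --pt "0 65 -2 -40 0 0 0" --pt "0 65 -2 -90 0 0 0" --pt "0 65 -2 -140 0 0 0" --pt "0 65 -2 -180 0 0 0" --pt "0 65 -2 -196 0 0 0" --pt "0 65 -2 -196 0 0 0" --pt "0 65 -2 -196 0 0 0" --pt "0 65 -2 -196 0 0 0"

```text
clock: 3.95
position: [0.5846, -0.273, 0.029]
ee_rot: [0.017, 1.0, -0.0, 0.002]
ft_force: [0.2, -0.6, 1.3]
grip_width: 1.001
grasp_force: 0.0
```

Call:
step_arm --pt "1 0 0 -1.5 0 0 0" --pt "1 0 0 -1.5 0 0 0" --pt "1 0 0 -1.5 0 0 0" --pt "1 0 0 -1.5 0 0 0" --pt "1 0 0 -1.5 0 0 0" --pt "1 0 0 -1.5 0 0 0" --pt "1 0 0 -1.5 0 0 0" --pt "1 0 0 -1.5 0 0 0" --grip_force 50

```text
clock: 4.75
position: [0.5839, -0.2732, 0.0268]
ee_rot: [0.018, 1.0, 0.0, 0.001]
ft_force: [-1.5, 0.7, 9.2]
grip_width: 0.757
grasp_force: 54.9
```

Call:
step_arm --pt "1 0 0 4 0 0 0" --pt "1 0 0 8 0 0 0" --pt "1 0 0 15 0 0 0" --pt "1 0 0 25 0 0 0" --pt "1 0 0 60 0 0 0" --pt "1 0 0 100 0 0 0" --pt "1 0 0 150 0 0 0" --pt "1 -40 0 170 0 0 0" --pt "1 -40 0 170 0 0 0" --pt "1 -40 0 170 0 0 0"

```text
clock: 5.75
position: [0.5426, -0.2735, 0.1964]
ee_rot: [0.018, 1.0, 0.0, 0.001]
ft_force: [-0.1, 0.5, -2.0]
grip_width: 0.759
grasp_force: 55.6
```

Run:
```python
from h import *
import pickle
c=grab('wrist'); pickle.dump(c,open('w4.pkl','wb'))
o=c['obs'];print(o['clock'],o['position'],o['ee_rot'],o['ft_force'],o['grip_width'])
s=grab('side'); pickle.dump(s,open('s4.pkl','wb'))
q=proj(s,o['position'])[0].astype(int);print(q)
b=s['image'][120:270,300:420]
out=np.hstack([cv2.resize(c['image'],(400,300)),cv2.resize(s['image'][70:265,230:490],(400,300),interpolation=2)])
cv2.imwrite('pics/m4.png',out)
hsv=cv2.cvtColor(c['image'],cv2.COLOR_BGR2HSV);H,S,V=[hsv[...,i].astype(int) for i in range(3)]
m=((S>115)&(V>60)&(H<16)).astype(np.uint8)
n,l,st,_=cv2.connectedComponentsWithStats(m)
for k in range(1,n):
    if st[k,4]>800: print(st[k])
```

```text
5.75 [ 0.54258728 -0.27347505  0.19635136] [1.83603588e-02 9.99830690e-01 2.64261276e-04 1.19107551e-03] [-0.13380725  0.45839035 -1.98841073] 0.7594636505545549
[350 183]
[   25     0   175    91 11224]
[  172   122   169   234 34017]
[ 477  161   35   71 1263]
[431 234  66  24 851]
```

View pics/m4.png

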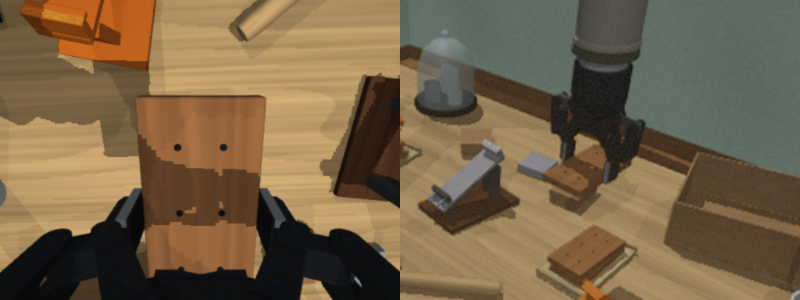

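The board is held alone, with the near end at rows 122–126 in the wrist view, and two boards remain on the tray. I'll check its pose in the hand against the prediction.

Run:
```python
from h import *
import pickle
c=pickle.load(open('w4.pkl','rb')); o=c['obs']; p=o['position']
G=cv2.cvtColor(c['image'],cv2.COLOR_BGR2GRAY).astype(int)
print('col256 rows',[(r,int(G[r,240:270].mean())) for r in range(116,134)])
hsv=cv2.cvtColor(c['image'],cv2.COLOR_BGR2HSV);m=((hsv[...,1]>115)&(hsv[...,0]<16))
for r in (130,150,180): x=np.nonzero(m[r,165:350])[0]+165; print(r,x.min(),x.max())
yaw=np.deg2rad(-2)
Rz=R.from_euler('z',yaw).as_matrix(); C=p+Rz@[0.000,.001,0]
for h in (.0172,.0052): print(h,[proj(c,C+Rz@[-.065,s*.033,h])[0].round(1) for s in(-1,1)])
print(proj(c,C+Rz@[-.035,.033,.0172])) 
# dots
c3=pickle.load(open('w3.pkl','rb'))
for cc,(x0,x1,y0,y1) in ((c3,(227,287,180,275)),(c,(185,325,135,310))):
    g=cv2.cvtColor(cc['image'],cv2.COLOR_BGR2GRAY)[y0:y1,x0:x1]
    bh=cv2.morphologyEx(g,cv2.MORPH_BLACKHAT,np.ones((9,9),np.uint8))
    n,l,s,ce=cv2.connectedComponentsWithStats((bh>30).astype(np.uint8))
    pts=np.array([ce[k]+[x0,y0] for k in range(1,n) if 3<s[k,4]<80 and max(s[k,2:4])<12])
    z=.044 if cc is c3 else p[2]+.0172
    print(pts.round(1).tolist(), ((onz(cc,pts,z)-(C if cc is c else [.5841,-.2723,0]))@Rz*1000).round(1)[:,:2].tolist())
```

```text
col256 rows [(116, 156), (117, 157), (118, 158), (119, 158), (120, 157), (121, 135), (122, 79), (123, 58), (124, 81), (125, 95), (126, 101), (127, 108), (128, 110), (129, 111), (130, 111), (131, 111), (132, 111), (133, 111)]
130 172 340
150 174 338
180 176 336
0.0172 [array([174.1, 121. ]), array([344.4, 120.7])]
0.0052 [array([181.1, 118.8]), array([336.8, 118.6])]
[[338.63618663 194.59921826]]
[[244.5, 195.4], [267.5, 195.4], [244.9, 229.3], [266.9, 229.3], [245.3, 261.1], [266.7, 261.1]] [[-38.1, -12.3], [-38.1, 12.1], [1.1, -12.3], [1.0, 11.9], [40.1, -12.1], [40.1, 12.1]]
[[185.7, 182.0], [226.9, 188.3], [285.6, 188.2], [229.5, 272.6], [283.5, 272.6]] [[-40.5, -30.1], [-37.8, -13.3], [-37.8, 10.9], [1.5, -13.3], [1.6, 11.0]]
```

The board sits flat in the hand, laterally centred, with its centre about 1.5 mm ahead of the TCP. Now I'll work out the easel waypoints.

```bash
cat > wp.py <<'E'
from h import *
import sys
o=manip.get_obs(); p=np.array(o['position']); R0=R.from_quat(o['ee_rot'])
RT=R.from_euler('z',-2,degrees=True).inv()*R.from_quat([1.83603588e-02,9.99830690e-01,2.64261276e-04,1.19107551e-03])
Bed=R.from_euler('ZY',[-7.7,-25],degrees=True); P0=np.array([.5675,-.0127,.075])
TB=np.array([-.0016,0,-.0052])
def target(xl,h,a):   # low bottom corner in bed mm, extra tilt deg
    Rb=Bed*R.from_euler('y',-a,degrees=True)
    B=P0+Bed.apply([xl/1e3,0,h/1e3])+Rb.apply([.065,0,0])
    return B+Rb.apply(TB), Rb*RT
def state():
    Rb=R0*RT.inv(); E=(Bed.inv()*Rb).as_euler('YXZ',degrees=True)
    B=p-Rb.apply(TB); q=Bed.inv().apply(B+Rb.apply([-.065,0,0])-P0)*1e3
    u=Bed.inv().apply(B+Rb.apply([.065,0,0])-P0)*1e3
    print('clock',round(o['clock'],2),'low',q.round(1),'up',u.round(1),'tilt',(-E[0]).round(2),'roll,yaw',E[1:].round(2),'Fbed',Bed.inv().apply(o['ft_force']).round(1),'grip',round(o['grip_width'],3))
state()
for s in sys.argv[1:]:
    t,Rt=target(*map(float,s.split(','))); print(s,((t-p)*1e3).round(1),(Rt*R0.inv()).as_rotvec().round(3), 'tcp',t.round(3))
E
python3 wp.py=-1 2>/dev/null; python3 wp.py=  2>/dev/null; python3 wp.py -- 2>/dev/null; python3 -c "
import sys; sys.argv=['wp','-50,60,12','-57,15,12','-57,4,12','-73.5,3,12','-74.5,1,0','-66,1,0']
exec(open('wp.py').read())"
```

```text
clock 5.85 low [   5.4 -267.2  135.5] up [ 122.4 -254.    80.5] tilt -25.15 roll,yaw [-0.01  5.8 ] Fbed [ 0.   0.6 -0.7] grip 0.761
clock 5.85 low [   5.4 -267.2  135.5] up [ 122.4 -254.    80.5] tilt -25.15 roll,yaw [-0.01  5.8 ] Fbed [ 0.   0.6 -0.7] grip 0.761
-50,60,12 [  7.6 262.1 -52.4] [-0.054 -0.646 -0.098] tcp [ 0.551 -0.01   0.142]
-57,15,12 [ 20.2 260.4 -96.2] [-0.054 -0.646 -0.098] tcp [ 0.563 -0.012  0.099]
-57,4,12 [  24.8  259.8 -106.1] [-0.054 -0.646 -0.098] tcp [ 0.568 -0.013  0.089]
-73.5,3,12 [  10.4  261.7 -114. ] [-0.054 -0.646 -0.098] tcp [ 0.554 -0.011  0.081]
-74.5,1,0 [  16.1  260.9 -128.2] [-0.037 -0.438 -0.1  ] tcp [ 0.559 -0.012  0.067]
-66,1,0 [  23.8  259.9 -124.6] [-0.037 -0.438 -0.1  ] tcp [ 0.567 -0.013  0.07 ]
```

Call:
step_arm --pt "1 0 100 30 0 0 0" --pt "1 0 100 30 0 0 0" --pt "1 7 262 30 -0.05 -0.65 -0.1" --pt "1 7 262 30 -0.05 -0.65 -0.1" --pt "1 7 262 30 -0.05 -0.65 -0.1" --pt "1 7 262 30 -0.05 -0.65 -0.1" --pt "1 7 262 30 -0.05 -0.65 -0.1" --pt "1 7 262 30 -0.05 -0.65 -0.1" --pt "1 7 262 30 -0.05 -0.65 -0.1" --pt "1 7 262 30 -0.05 -0.65 -0.1"

```text
clock: 6.85
position: [0.5509, -0.0118, 0.2257]
ee_rot: [0.067, 0.945, -0.019, 0.319]
ft_force: [0.4, 0.6, 0.2]
grip_width: 0.754
grasp_force: 55.7
```

```bash
python3 -c "
import sys; sys.argv=['wp','-50,60,12','-57,15,12']
exec(open('wp.py').read());print(o['joint_pos'].round(2))"
```

```text
clock 6.85 low [-14.4  -1.  135.3] up [112.7  -1.7 162.7] tilt 12.17 roll,yaw [ 0.13 -0.3 ] Fbed [0.4 0.6 0.1] grip 0.754
-50,60,12 [ -0.2   1.4 -83.5] [-0.005  0.004  0.003] tcp [ 0.551 -0.01   0.142]
-57,15,12 [  12.4   -0.3 -127.2] [-0.005  0.004  0.003] tcp [ 0.563 -0.012  0.099]
[-0.55 -0.29  0.32  2.24  0.53  0.61  0.87]
```

Call:
step_arm --pt "1 0 1 -50 0 0 0.003" --pt "1 0 1 -84 0 0 0.003" --pt "1 6 0 -105 0 0 0.003" --pt "1 12 0 -127 0 0 0.003" --pt "1 12 0 -127 0 0 0.003" --pt "1 12 0 -127 0 0 0.003"

```text
clock: 7.45
position: [0.5628, -0.0121, 0.0984]
ee_rot: [0.065, 0.945, -0.019, 0.319]
ft_force: [-0.0, 0.5, 0.2]
grip_width: 0.757
grasp_force: 55.7
```

```bash
python3 -c "
import sys; sys.argv=['wp','-57,4,12','-66,3,12']
exec(open('wp.py').read());
s=grab('side'); t=grab('top'); w=grab('wrist')
a=cv2.resize(s['image'][120:230,210:340],(400,338),interpolation=2);b=cv2.resize(w['image'],(400,300))
out=np.zeros((338,800,3),np.uint8);out[:,:400]=a;out[:300,400:]=b;cv2.imwrite('pics/m5.png',out)"
```

```text
clock 7.45 low [-57.5   0.1  14.9] up [69.6 -0.2 42.4] tilt 12.18 roll,yaw [ 0.16 -0.13] Fbed [0.  0.5 0.2] grip 0.757
-57,4,12 [ 5.1 -0.7 -9.9] [-0.003  0.004  0.   ] tcp [ 0.568 -0.013  0.089]
-66,3,12 [ -2.5   0.4 -14.6] [-0.003  0.004  0.   ] tcp [ 0.56  -0.012  0.084]
```

View pics/m5.png

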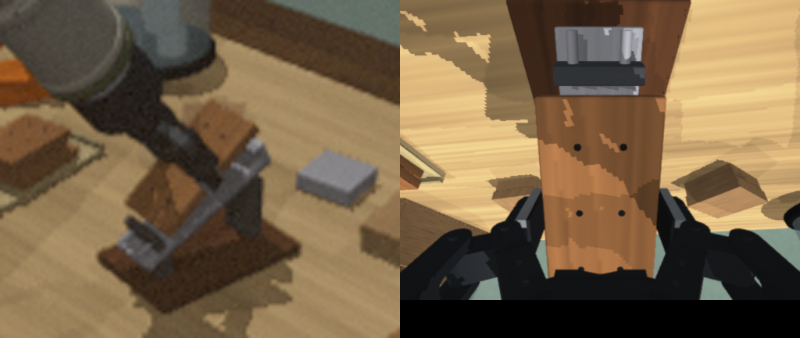

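The view shows the board tilted over the bed, low end (row 97) just upslope of the ledge (rows 62–86) and centred on it. I'll lower it, then push.

Call:
step_arm --pt "1 3 -0.5 -5 0 0 0" --pt "1 5 -0.5 -10 0 0 0" --pt "1 5 -0.5 -10 0 0 0" --pt "1 5 -0.5 -10 0 0 0"

```text
clock: 8.0
position: [0.5669, -0.0117, 0.0881]
ee_rot: [0.065, 0.945, -0.018, 0.32]
ft_force: [0.2, 0.0, -0.1]
grip_width: 0.759
grasp_force: 55.7
```

```bash
python3 -c "
import sys; sys.argv=['wp','-66,4,12','-73.5,4,12']
exec(open('wp.py').read())"
```

```text
clock 8.0 low [-58.2   1.    3.8] up [68.9  0.8 31.3] tilt 12.21 roll,yaw [ 0.28 -0.12] Fbed [ 0.1  0.1 -0.2] grip 0.759
-66,4,12 [-7.1  0.  -3.3] [-0.005  0.004 -0.001] tcp [ 0.56  -0.012  0.085]
-73.5,4,12 [-13.8   0.9  -6.5] [-0.005  0.004 -0.001] tcp [ 0.553 -0.011  0.082]
```

Call:
step_arm --pt "1 -3 -0.5 -1.5 0 0 0" --pt "1 -7 -0.5 -3.3 0 0 0" --pt "1 -7 -0.5 -3.3 0 0 0"

```text
clock: 8.3
position: [0.5603, -0.0114, 0.0854]
ee_rot: [0.064, 0.945, -0.018, 0.32]
ft_force: [5.3, 1.1, 0.8]
grip_width: 0.758
grasp_force: 55.7
```

```bash
python3 -c "
import sys; sys.argv=['wp','-73.5,4,12','-74.5,3,12']
exec(open('wp.py').read())"
```

```text
clock 8.3 low [-65.3   0.4   4.1] up [61.7  0.1 31.8] tilt 12.3 roll,yaw [ 0.38 -0.12] Fbed [ 5.   1.8 -1.4] grip 0.758
-73.5,4,12 [-7.2  0.6 -3.8] [-0.006  0.006 -0.002] tcp [ 0.553 -0.011  0.082]
-74.5,3,12 [-7.7  0.7 -5.1] [-0.006  0.006 -0.002] tcp [ 0.553 -0.011  0.08 ]
```

The force of 5 N means about 6 mm pressed, which agrees with d ≈ -1. I'll push further.

Call:
step_arm --pt "1 -3 0 -1.8 0 0 0" --pt "1 -6 0 -3.6 0 0 0" --pt "1 -8 0 -4.3 0 0 0" --pt "1 -8 0 -4.3 0 0 0" --pt "1 -8 0 -4.3 0 0 0"

```text
clock: 8.8
position: [0.5536, -0.0109, 0.0821]
ee_rot: [0.064, 0.945, -0.017, 0.321]
ft_force: [7.1, 3.2, 3.8]
grip_width: 0.754
grasp_force: 55.7
```

```bash
python3 -c "
import sys; sys.argv=['wp','-74.5,3,6','-75,2,0','-75,1,0']
exec(open('wp.py').read())"
```

```text
clock 8.8 low [-72.7   0.    3.8] up [54.3 -0.2 31.8] tilt 12.41 roll,yaw [ 0.45 -0.12] Fbed [7.6 4.1 0.7] grip 0.754
-74.5,3,6 [ 2.2 -0.2 -7.7] [ 0.007  0.112 -0.003] tcp [ 0.556 -0.011  0.074]
-75,2,0 [  4.8  -0.6 -14.9] [ 0.021  0.216 -0.002] tcp [ 0.558 -0.011  0.067]
-75,1,0 [  5.2  -0.7 -15.9] [ 0.021  0.216 -0.002] tcp [ 0.559 -0.012  0.066]
```

Call:
step_arm --pt "1 1 0 -3.8 0.003 0.055 0" --pt "1 2 0 -7.6 0.007 0.11 0" --pt "1 3 -0.3 -11.3 0.014 0.165 0" --pt "1 4 -0.6 -14.8 0.021 0.217 0" --pt "1 4 -0.6 -14.8 0.021 0.217 0" --pt "1 4 -0.6 -14.8 0.021 0.217 0"

```text
clock: 9.4
position: [0.5582, -0.0124, 0.0673]
ee_rot: [0.066, 0.974, -0.015, 0.217]
ft_force: [6.1, 1.1, 5.0]
grip_width: 0.752
grasp_force: 56.1
```

```bash
python3 -c "
import sys; sys.argv=['wp','-75,1,0','-66,1,0']
exec(open('wp.py').read())
s=grab('side'); w=grab('wrist')
a=cv2.resize(s['image'][135:230,225:335],(400,345),interpolation=2);b=cv2.resize(w['image'],(400,300))
out=np.zeros((345,800,3),np.uint8);out[:,:400]=a;out[:300,400:]=b;cv2.imwrite('pics/m6.png',out)"
```

```text
clock 9.4 low [-75.   -1.1   2.1] up [55.  -0.9  2.1] tilt -0.04 roll,yaw [-0.04  0.06] Fbed [7.4 1.9 2.1] grip 0.752
-75,1,0 [ 0.6  0.9 -1. ] [ 0.001 -0.001 -0.001] tcp [ 0.559 -0.012  0.066]
-66,1,0 [ 8.7 -0.2  2.8] [ 0.001 -0.001 -0.001] tcp [ 0.567 -0.013  0.07 ]
```

View pics/m6.png

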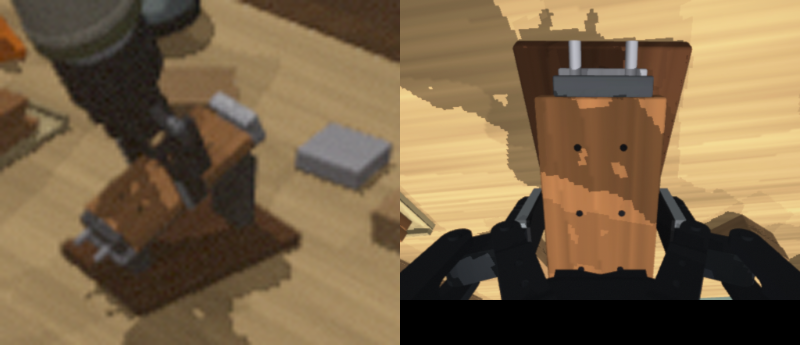

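The board is parallel to the bed, with the ledge pressed against its low end at (600,85). I'll ease it down and feel for the bed.

Call:
step_arm --pt "1 0.4 0.5 -1 0 0 0" --pt "1 0.8 0.8 -2 0 0 0" --pt "1 0.8 0.8 -2 0 0 0"

```text
clock: 9.8
position: [0.5585, -0.0121, 0.0651]
ee_rot: [0.066, 0.974, -0.015, 0.217]
ft_force: [5.9, -1.5, 6.0]
grip_width: 0.755
grasp_force: 56.2
```

```bash
python3 -c "
import sys; sys.argv=['wp','-70,1,0','-66,1,0','-65.5,0.5,0']
exec(open('wp.py').read())"
```

```text
clock 9.8 low [-75.7  -0.7   0.1] up [54.3 -0.5 -0. ] tilt -0.06 roll,yaw [-0.08  0.08] Fbed [ 8.  -0.7  2.9] grip 0.755
-70,1,0 [ 4.8 -0.   3.3] [ 0.002 -0.001 -0.001] tcp [ 0.563 -0.012  0.068]
-66,1,0 [ 8.4 -0.5  5. ] [ 0.002 -0.001 -0.001] tcp [ 0.567 -0.013  0.07 ]
-65.5,0.5,0 [ 9.1 -0.6  4.7] [ 0.002 -0.001 -0.001] tcp [ 0.568 -0.013  0.07 ]
```

Call:
step_arm --pt "1 3 -0.2 1.4 0 0 0" --pt "1 6 -0.4 2.9 0 0 0" --pt "1 8 -0.5 3.9 0 0 0" --pt "1 8 -0.5 3.9 0 0 0" --pt "1 8 -0.5 3.9 0 0 0"

```text
clock: 10.3
position: [0.565, -0.0127, 0.0676]
ee_rot: [0.066, 0.974, -0.015, 0.215]
ft_force: [3.4, -2.2, 4.8]
grip_width: 0.756
grasp_force: 56.3
```

```bash
python3 -c "
import sys; sys.argv=['wp','-65.5,0,0']
exec(open('wp.py').read())
s=grab('side'); w=grab('wrist')
a=cv2.resize(s['image'][135:230,225:335],(400,345),interpolation=2);b=cv2.resize(w['image'],(400,300))
out=np.zeros((345,800,3),np.uint8);out[:,:400]=a;out[:300,400:]=b;cv2.imwrite('pics/m7.png',out)"
```

```text
clock 10.3 low [-68.8  -0.5  -0.2] up [61.2 -0.2 -0.7] tilt -0.25 roll,yaw [-0.13  0.11] Fbed [ 5.4 -1.7  2.8] grip 0.756
-65.5,0,0 [ 2.8 -0.   1.8] [ 0.002 -0.005 -0.001] tcp [ 0.568 -0.013  0.069]
```

Force 5.4 N means the ledge is pressed about 7 mm and the upper end is 3 mm from the wall, so it's under the lip. I'll finish the slide.

Call:
step_arm --pt "1 1.2 0 0.7 0 0 0" --pt "1 2.6 0 1.4 0 0 0" --pt "1 2.6 0 1.4 0 0 0" --pt "1 2.6 0 1.4 0 0 0"

```text
clock: 10.8
position: [0.5671, -0.0128, 0.0685]
ee_rot: [0.066, 0.974, -0.015, 0.214]
ft_force: [3.3, -4.1, 2.2]
grip_width: 0.757
grasp_force: 56.0
```

```bash
python3 -c "
import sys; sys.argv=['wp','-65.5,0,0']
exec(open('wp.py').read())"
```

```text
clock 10.8 low [-66.5  -0.2  -0.1] up [63.5  0.  -0.8] tilt -0.31 roll,yaw [-0.15  0.12] Fbed [ 4.4 -3.6  0.4] grip 0.757
-65.5,0,0 [0.7 0.  0.9] [ 0.003 -0.006 -0.001] tcp [ 0.568 -0.013  0.069]
```

Call:
step_arm --pt "0.15 0 0 0 0 0 0" --pt "0.1 0 0 0 0 0 0" --pt "0 0 0 0 0 0 0" --pt "0 0 0 0 0 0 0" --pt "0 0 0 0 0 0 0"

```text
clock: 11.3
position: [0.567, -0.0123, 0.0686]
ee_rot: [0.065, 0.974, -0.015, 0.214]
ft_force: [-0.7, -0.1, -0.2]
grip_width: 1.002
grasp_force: 0.0
```

Call:
step_arm --pt "0 -4 0.6 9 0 0 0" --pt "0 -12 1.6 27 0 0 0" --pt "0 -25 3 54 0 0 0" --pt "0 -42 6 90 0 0 0" --pt "0 -60 8 130 0 0 0" --pt "0 -60 8 150 0 0 0" --pt "0 -60 8 150 0 0 0" --pt "0 -60 8 150 0 0 0"

```text
clock: 12.1
position: [0.5071, -0.0045, 0.2193]
ee_rot: [0.066, 0.974, -0.015, 0.215]
ft_force: [0.3, 0.6, -0.7]
grip_width: 1.005
grasp_force: 0.0
```

Run:
```python
from h import *
o=manip.get_obs();print(o['clock'],o['position'],o['ft_force'],o['grip_width'])
s=grab('side'); w=grab('wrist'); t=grab('top')
a=cv2.resize(s['image'][135:230,225:335],(400,345),interpolation=2);b=cv2.resize(w['image'],(400,300));d=cv2.resize(s['image'],(330,248));e=cv2.resize(t['image'],(330,248))
out=np.zeros((595,800,3),np.uint8);out[:345,:400]=a;out[:300,400:]=b;out[345:593,:330]=d;out[345:593,400:730]=e;cv2.imwrite('pics/m8.png',out)
```

```text
12.1 [ 0.50709915 -0.00448922  0.21925417] [ 0.33597514  0.62717093 -0.7456642 ] 1.0045872668246545
```

View pics/m8.png

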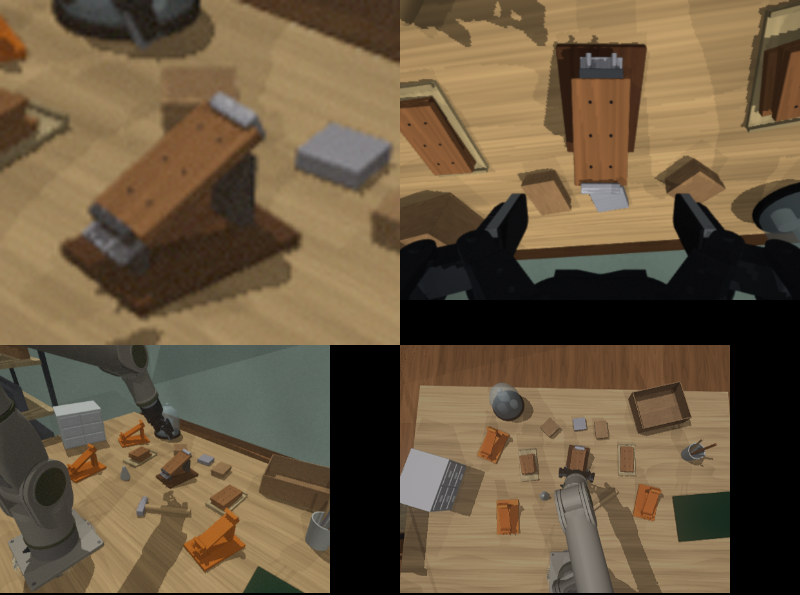

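The board lies flat on the bed, upper end under the lip at (602,187) and low end on the pressed ledge at (601,75), centred. The other boards and objects look undisturbed. Handing in.

```bash
python3 -c "
from workcell import manip
print(manip.hand_in())"
```

```text
the job is handed in; nothing more can be done
None
```

The top long board is clipped into the steel easel, flat on the bed, centred, with its upper end under the lip and its lower end on the sprung ledge. The job was handed in at about 12 s of the 42 s allowed, and nothing else looked moved in the last pictures; no verdict was returned.

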